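# Stopper the coffee flask on the trolley

## Robot

A 6-joint arm with a two-finger parallel gripper is mounted at the origin on the work surface. World frame = base frame: x ahead of the robot, y to its left, z up, the work surface at z = 0. Lengths are in m, angles in degrees, forces in N, time in s.
With the tool pointing down it reaches from about 0.35 to 0.875 m from the base axis. Payload 4.2 kg.
Tool frame: the origin (TCP) lies between the finger pads; the fingertips stand 8 mm ahead of it and the grasp point (between the pads) lies 11 mm behind it; x points along the fingers, y is the direction in which the jaws open and shut, and the axes are right-handed (so a half turn about x gives the same grasp; the last joint's range is limited). The gripper opens to 87 mm and grips with 3 to 60 N. Pads are 19 mm wide; open, the fingers measure 117 mm over their backs; the gripper's body (75 mm by 190 mm) begins 51 mm behind the grasp point.
Start: joints at [84.488, 22.042, 0.453, 0, -68.411, -14.817], TCP at [0.217, 0.586, 0.231] pointing down, gripper open.
Joint ranges: [-179.83, 179.83], [-69.29, 118.12], [-61.27, 80.66], [-181.25, 117.63], [-171.15, -9.14], [-177.46, 177.46]. Speed limits (degrees/s): [159.86, 159.86, 180, 180, 180, 180].

## Interface

Orientations are given as a 3x3 rotation matrix whose columns are the frame's x, y, z axes.
In Python, from station import r gives the robot as it stands. The module is installed in compiled form; this text tells all that it offers.
- The arm moves only by the tool move_arm, never from a script. Its argument "increments" is one flat list of numbers, 7 for each row, row after row: the turn, a rotation vector about the tool's x, y, z in degrees, then the shift along the tool's x, y, z in m, then the finger opening in m, from 0 to 0.087. A call has 1 to 12 rows; each row is the pose to reach, as a shift and turn from the pose commanded when the call began, along the tool's axes at that moment; what a row does not reach only later rows make up. A row lasts 1/12 s, in which the tool goes at most 41.7 mm and 7.16 degrees, less where a joint would pass 70% of its speed; a pose out of reach is approached as far as the arm can. A call with a gripper value outside its range is refused whole. The fingers move at their own pace and stop on an object; the grip force is fixed at half the most. Time passes only in rows, so rows that repeat a pose let the fingers close. It gives the time, the measured TCP pose, the force and the opening at its end, in the units of the state.
- r.sense(): the state, without advancing time (a new reading comes with each control period).
- r.capture(name): name is "side" or "top"; returns the picture (420x560x3 uint8, red, green, blue); there is no depth.
- r.calibration(name): a dict with "fx", "fy", "cx", "cy" (pixels), "rvec" (rotation vector, rad) and "tvec" (3), from world to camera coordinates, as OpenCV has them. Camera axes: x right, y down, z forward; pixel columns grow to the right and rows downward; lengths in m; the calibration is good to about 2 mm. A picture is of the moment at which its call begins. calibration takes no time and is no camera call.
- r.finish_job(): hands the job in, once; it reports no verdict.
The state is a dict: "time_s": time; "joints": joint angles; "joint_velocities": joint speeds; "effort": joint torques, N m; "tcp_pos": TCP position; "ee_rot": TCP orientation; "wrist_force": force on the tool from outside, world axes, zero at the start; "moment": the same for the moment, N m; "gripper_width": opening from 0.0 (shut) to 1.0 (fully open).
Only numpy, scipy, OpenCV 4.12 (cv2) and the standard library are available. Lean on these libraries where they do the work, as an engineer would, in place of code of your own. Each camera call takes 0.05 s, during which the arm holds its last target.

## Task

Close the coffee flask: take the black tapered stopper by the wing on its top and set it into the flask's neck so that its two lugs drop into slots of the collar and its flange sits fully home on the rim, then let go. The slots' direction is not known beforehand, so feel for it by turning the stopper on the rim until it drops in; leave the paper cups, the sugar jar and the mug where they stand.

Things in the scene. Friction and masses are not known exactly. Their poses are not given: they have to be found in the camera images.
- stopper_center (a point): Centre (half-way up) of the loose black plastic stopper, 78 mm tall, about 0.14 kg, upright on the cork coaster. z up, x along its wing, y across it. From the foot up: tapered plug 34 mm tall (34 mm diameter at the foot, 42 at its top), round flange 8 mm thick, 75 mm diameter, then the wing (handle). This point is 39 mm above the foot.
- stopper_wing (a point): Middle of the stopper's wing, 21 mm above its centre, 60 mm above its foot: a flat upright plate, 52 mm long (x), 14 mm thick (y), 36 mm tall, standing on the flange (18 mm above and below this point). Same axes as the centre.
- stopper_seat (a point): Point on the stopper's axis at the flange's underside, 34 mm above its foot. Right below it two lugs stick out of the plug at +x and -x, in line with the wing: each 8 mm wide, 12 mm tall, reaching 28.5 mm from the axis. When home this point lies at the flask's mouth point; with the lugs resting on the rim between slots it stands 12 mm above it.
- flask_mouth (a point): Centre of the mouth of the steel vacuum flask at rim height, 200 mm above the work surface; z up. The flask is upright, fixed, 116 mm in diameter, in a square plywood holder 150 mm wide; its handle sticks out along -x, below the rim, to 106 mm from the axis. The grey collar is 73 mm in outer diameter; its round bore is 46 mm wide at the top and narrows to about 42 mm 50 mm down.
- flask_slots (a point): Point on the flask's axis 8 mm below the rim, at the middle height of four equal slots, 90 degrees apart, cut from the top into the bore's wall: each 14 mm wide, 16 mm deep, reaching 32 mm from the axis; any quarter turn does. The collar is screwed on anyhow: the slots' direction differs each time and is NOT given by this point's axes; see it from above or find it by touch.
- coaster: Fixed round cork coaster, 100 mm in diameter, 6 mm thick, origin at the centre of its underside on the work surface; the stopper stands on it, up to 15 mm off its centre.
- cups_center (a point): Centre of a stack of paper cups, 78 mm in diameter, 136 mm tall, standing loose. Bystander: leave alone.
- sugar_center (a point): Centre of a glass sugar jar with a steel cap, 68 mm in diameter, 100 mm tall, standing loose. Bystander: leave alone.
- mug_center (a point): Centre of a white mug, 76 mm in diameter, 85 mm tall, handle at its +y, standing loose. Bystander: leave alone.
Things that resemble listed ones, but are neither listed nor needed, are in the scene too. What is meant by the part that bears stopper_center is not red, and is the smaller of those in its own colour.

How it is judged (in metres and radians):
On the way:
1. the stopper has been lifted clear of its coaster (height (world z) of stopper_center above 0.1 m), for 0.1 s.
At the end, for the whole second after the job is handed in: The stopper sits in the flask's neck, released and upright (within 4 degrees), the underside of its flange within 3 mm above the rim and its axis within 5 mm of the mouth's centre; cups, sugar jar and mug are within 30 mm of where they stood (z of stopper_seat in the frame of flask_mouth between -0.004 and 0.003 m and horizontal distance between stopper_seat and flask_mouth below 0.005 m and angle between stopper_center's own z axis and vertical below 0.07 rad and distance of each of cups_center, sugar_center, mug_center from where it was at the start of the episode below 0.03 m); the robot touches nothing.
It fails at once if the paper cups are pushed more than 30 mm or tipped (distance of cups_center from where it was at the start of the episode above 0.03 m or angle between cups_center's own z axis and vertical above 0.5 rad).
It fails at once if the sugar jar is pushed more than 30 mm or tipped (distance of sugar_center from where it was at the start of the episode above 0.03 m or angle between sugar_center's own z axis and vertical above 0.5 rad).
It fails at once if the mug is pushed more than 30 mm or tipped (distance of mug_center from where it was at the start of the episode above 0.03 m or angle between mug_center's own z axis and vertical above 0.5 rad).
It also fails if it takes over 64 s, if anything falls off the work surface, if the arm or the gripper's body presses on something with over 40 N, if the wrist force passes 120 N, or if a joint passes its speed limit or range.

## Working session

There is one attempt and no reset: what is moved stays moved. The work goes in short steps, Python scripts to look and compute and a tool call to move; the robot and the scene stay as the last step left them, time stands still between calls to the robot, and variables do not carry over. Pictures are saved under pics/ and viewed, and the job is handed in when it is done.

Besides the shell and the picture viewer there is one more tool, called after "Call:" as name(argument=value, ...) on one line, values as JSON. move_arm: Moves the arm, as the interface text tells. Its arguments: {"type":"object","properties":{"increments":{"type":"array","items":{"type":"number"}}},"required":["increments"]}

```bash
mkdir -p pics
python3 - <<'E'
from station import r
import cv2, json
s=r.sense();print(s)
for n in("side","top"):
    im=r.capture(n);cv2.imwrite(f"pics/{n}0.png",im[:,:,::-1]);print(n,r.calibration(n))
E
```

```text
{'time_s': 0.0, 'joints': array([ 8.44872617e+01,  2.20919154e+01,  3.79774682e-01, -2.91123653e-02,
       -6.84090607e+01, -1.48182691e+01]), 'joint_velocities': array([ 0.01811258, -0.06664722, -0.03542766, -0.07606144,  0.04210958,
       -0.0344509 ]), 'effort': array([ 5.44255745e-04, -3.90664959e+01,  1.87403548e+01,  4.21980321e+00,
        1.10679941e-02, -1.85874119e-04]), 'tcp_pos': array([0.21691322, 0.5855389 , 0.22944705]), 'ee_rot': array([[-6.73482246e-04, -3.47618225e-01, -9.37635919e-01],
       [-2.06014599e-03, -9.37633659e-01,  3.47618867e-01],
       [-9.99997651e-01,  2.16578201e-03, -8.46646684e-05]]), 'wrist_force': array([-0.37467222, -0.47600072, -0.51802222]), 'moment': array([-0.01233786,  0.02794217,  0.06477153]), 'gripper_width': 1.0019675803059642}
side {'fx': 446.908422305807, 'fy': 446.908422305807, 'cx': 280.1029440298889, 'cy': 204.40201023645764, 'rvec': array([ 2.02062392, -0.38738194,  0.20143158]), 'tvec': array([-0.50105272,  0.22984181,  0.95544367])}
top {'fx': 484.559183297417, 'fy': 484.559183297417, 'cx': 279.43236585322023, 'cy': 216.8536488002941, 'rvec': array([ 2.05322317, -2.18253473,  0.22496286]), 'tvec': array([0.00745923, 0.55644944, 1.23446449])}
```

View pics/side0.png

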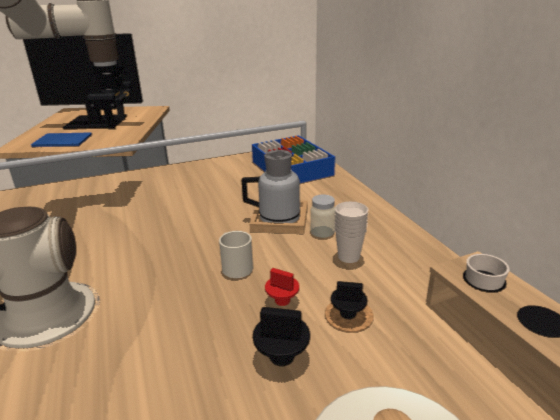

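View pics/top0.png

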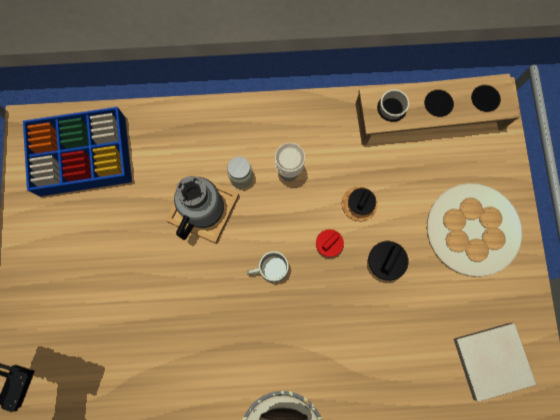

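The target is the small black stopper on the coaster, at about (361,203) in top and (348,300) in side. The flask is at about (198,195) in top and (278,165) in side. I'll zoom in on both.

```bash
cat > h.py <<'E'
import numpy as np, cv2
from station import r
def cal(n):
    c=r.calibration(n);K=np.array([[c['fx'],0,c['cx']],[0,c['fy'],c['cy']],[0,0,1.]])
    R=cv2.Rodrigues(np.array(c['rvec'],float))[0];return K,R,np.array(c['tvec'],float)
def ray(n,p):
    K,R,t=cal(n);d=R.T@np.linalg.inv(K)@np.array([p[0],p[1],1.]);return -R.T@t,d
def atz(n,p,z):
    o,d=ray(n,p);return o+d*(z-o[2])/d[2]
def tri(ps,pt):
    P=[];
    for n in("side","top"):
        K,R,t=cal(n);P.append(K@np.c_[R,t])
    X=cv2.triangulatePoints(P[0],P[1],np.array(ps,float).reshape(2,1),np.array(pt,float).reshape(2,1));return (X[:3]/X[3]).ravel()
def proj(n,X):
    K,R,t=cal(n);return cv2.projectPoints(np.atleast_2d(np.array(X,float)),cv2.Rodrigues(R)[0],t,K,None)[0].reshape(-1,2)
def crop(f,x0,y0,w,h,s,out):
    im=cv2.imread(f)[y0:y0+h,x0:x0+w];cv2.imwrite(out,cv2.resize(im,None,fx=s,fy=s,interpolation=cv2.INTER_CUBIC))
E
python3 - <<'E'
import cv2,numpy as np
from h import *
a=[("top",330,175,60,60),("top",160,160,80,80),("side",315,270,70,60),("side",235,140,80,100)]
o=np.zeros((600,800,3),np.uint8)
for i,(n,x,y,w,h) in enumerate(a):
    im=cv2.imread(f"pics/{n}0.png")[y:y+h,x:x+w]
    s=min(400/w,300/h);im=cv2.resize(im,None,fx=s,fy=s,interpolation=cv2.INTER_CUBIC)
    print(i,s)
    im=np.clip(255*(im/255.)**0.6,0,255).astype(np.uint8)
    o[(i//2)*300:(i//2)*300+im.shape[0],(i%2)*400:(i%2)*400+im.shape[1]]=im
cv2.imwrite("pics/z0.png",o)
E
```

```text
0 5.0
1 3.75
2 5.0
3 3.0
```

View pics/z0.png

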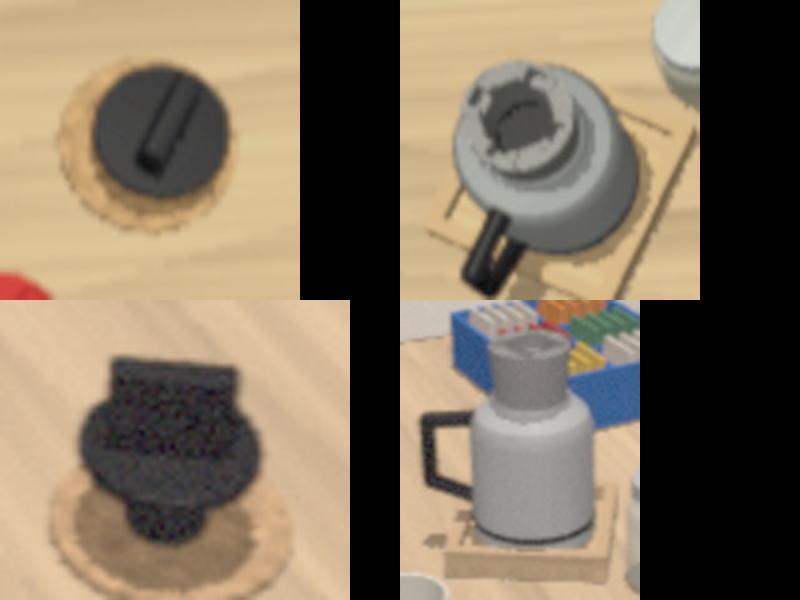

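Run:
```python
from h import *
# flange-top centre
ft=(330+160/5,175+132/5); fs=(315+170/5,270+146/5)
print("flange c",tri(fs,ft), "top@.048",atz("top",ft,.048),"side",atz("side",fs,.048))
w1=(330+193/5,175+82/5);w2=(330+151/5,175+158/5)
for z in(.084,):
    a,b=atz("top",w1,z),atz("top",w2,z);print("wing",a,b,(a+b)/2,np.linalg.norm(a-b),np.degrees(np.arctan2(*(a-b)[1::-1])))
# mouth
mt=(160+(517-400)/3.75,160+117/3.75); ms=(235+(530-400)/3,140+(346-300)/3)
print("mouth",tri(ms,mt),atz("top",mt,.2),atz("side",ms,.2))
for n in("top","side"): 
    K,R,t=cal(n);print(n,-R.T@t)
im=cv2.imread("pics/top0.png")[170:215,175:215]
im=cv2.resize(im,None,fx=13,fy=13,interpolation=cv2.INTER_CUBIC);cv2.imwrite("pics/z1.png",im)
```

```text
flange c [ 0.58911293 -0.25354644  0.04095658] top@.048 [ 0.5866272  -0.25189015  0.048     ] side [ 0.58584693 -0.26093431  0.048     ]
wing [ 0.60435996 -0.26492968  0.084     ] [ 0.56477352 -0.23891726  0.084     ] [ 0.58456674 -0.25192347  0.084     ] 0.04736804895955977 -33.309080448232116
mouth [0.60445464 0.1827845  0.19430714] [0.60165088 0.18210427 0.2       ] [0.60109514 0.16941765 0.2       ]
top [ 0.29668214 -0.00690675  1.32118363]
side [ 0.2187477  -0.87624135  0.6333279 ]
```

View pics/z1.png

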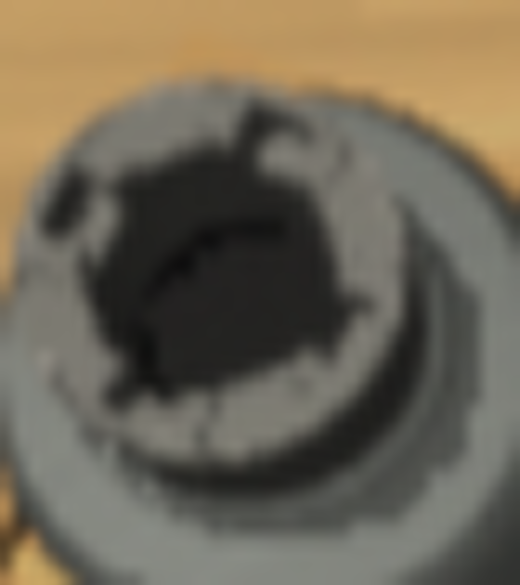

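```bash
cat >> h.py <<'E'
def circ(c,rad,z,a0=0,a1=360,n=73):
    a=np.radians(np.linspace(a0,a1,n));return np.c_[c[0]+rad*np.cos(a),c[1]+rad*np.sin(a),np.full(n,z)]
def stopper_lines(c,th,z0):
    L=[circ(c,.0375,z0+.034),circ(c,.0375,z0+.042)]
    t=np.radians(th);u=np.array([np.cos(t),np.sin(t)]);v=np.array([-u[1],u[0]])
    for z in(z0+.042,z0+.078):
        q=[np.r_[c[:2]+a*.026*u+b*.007*v,z] for a,b in((1,1),(1,-1),(-1,-1),(-1,1),(1,1))];L.append(np.array(q))
    return L
def flask_lines(c,ph,z=.2):
    L=[circ(c,.0365,z)]
    for k in range(4):
        t=np.radians(ph+90*k);u=np.array([np.cos(t),np.sin(t)]);v=np.array([-u[1],u[0]])
        q=[np.r_[c[:2]+a*u+b*v,z] for a,b in((.022,.007),(.032,.007),(.032,-.007),(.022,-.007))];L.append(np.array(q))
        h=np.degrees(np.arcsin(.007/.023));L.append(circ(c,.023,z,ph+90*k+h,ph+90*(k+1)-h))
    return L
def overlay(n,f,L,x0,y0,w,h,s,g=.7):
    im=cv2.imread(f)[y0:y0+h,x0:x0+w];im=cv2.resize(im,None,fx=s,fy=s,interpolation=cv2.INTER_CUBIC)
    im=np.clip(255*(im/255.)**g,0,255).astype(np.uint8)
    for l,col in L:
        p=(proj(n,l)-[x0,y0]+.5)*s-.5
        cv2.polylines(im,[np.round(p).astype(int)],False,col,1)
    return im
def sheet(ims,out):
    o=np.zeros((600,800,3),np.uint8)
    for i,im in enumerate(ims):
        im=im[:300,:400];o[(i//2)*300:(i//2)*300+im.shape[0],(i%2)*400:(i%2)*400+im.shape[1]]=im
    cv2.imwrite(out,o)
E
cat > ov.py <<'E'
import sys
from h import *
sx,sy,st,fx,fy,fp=map(float,sys.argv[2:8])
S=[(l,(0,255,255)) for l in stopper_lines(np.array([sx,sy]),st,.006)]+[(circ((sx,sy),.017,.006),(255,0,255))]
F=[(l,(0,0,255)) for l in flask_lines(np.array([fx,fy]),fp)]
sheet([overlay("top","pics/top0.png",S,335,175,50,50,6),overlay("top","pics/top0.png",F,170,170,44,44,7),
 overlay("side","pics/side0.png",S,318,272,66,50,6),overlay("side","pics/side0.png",F,252,145,50,36,8)],sys.argv[1])
E
python3 ov.py pics/o1.png .587 -.253 -33 .602 .182 -25
```

```text
(no output)
```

View pics/o1.png

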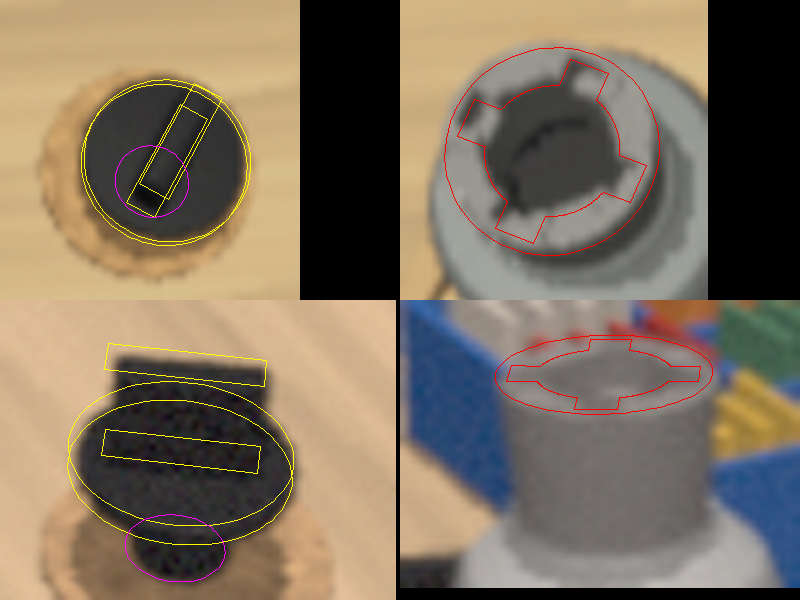

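```bash
cat >> h.py <<'E'
from scipy.spatial.transform import Rotation as Ro
def toolR(j):
    j=np.radians(j);x=np.array([0,0,-1.]);y=np.array([np.cos(j),np.sin(j),0]);return np.c_[x,y,np.cross(x,y)]
def inc(p0,j0,p1,j1):
    A=toolR(j0);rv=np.degrees(Ro.from_matrix(A.T@toolR(j1)).as_rotvec());sh=A.T@(np.array(p1)-np.array(p0));return np.round(rv,2),np.round(sh,4)
E
python3 - <<'E'
from h import *
j0=np.degrees(np.arctan2(-.9376337,-.3476182));print(j0)
print(inc((.217,.586,.231),j0,(.587,-.253,.231),-123))
for n,p,z in(("red",(330,243),.05),("big",(388,261),.06),("cups",(290,155),.136),("jar",(238,167),.1),("mug",(274,267),.08)): print(n,atz("top",p,z))
E
```

```text
-110.34175179865814
(array([12.66,  0.  ,  0.  ]), array([ 0.    ,  0.6581, -0.6386]))
red [ 0.47848947 -0.15600539  0.05      ]
big [ 0.42055697 -0.302077    0.06      ]
cups [ 0.69957808 -0.06224426  0.136     ]
jar [0.68706812 0.07465151 0.1       ]
mug [ 0.42107652 -0.0042169   0.08      ]
```

Call:
move_arm(increments=[0.5,0,0,0,0.025,-0.024,0.087,1,0,0,0,0.05,-0.049,0.087,1.6,0,0,0,0.08,-0.078,0.087,2.2,0,0,0,0.11,-0.107,0.087,2.8,0,0,0,0.14,-0.136,0.087,3.4,0,0,0,0.17,-0.165,0.087,4,0,0,0,0.2,-0.194,0.087,4.6,0,0,0,0.23,-0.223,0.087,5.2,0,0,0,0.26,-0.252,0.087,5.8,0,0,0,0.29,-0.281,0.087,6.2,0,0,0,0.31,-0.301,0.087,6.4,0,0,0,0.32,-0.311,0.087])

```text
time_s: 1.1
tcp_pos: [0.3977, 0.1748, 0.2303]
ee_rot: [[-0.001, -0.453, -0.892], [-0.001, -0.892, 0.453], [-1.0, 0.001, 0.0]]
wrist_force: [0.3, 0.7, -0.3]
gripper_width: 0.999
```

Run:
```python
from h import *
p=np.array([.217,.586,.231])+toolR(-110.34)@[0,.32,-.311];print(p)
print(inc(p,-116.74,(.587,-.253,.131),-123))
```

```text
[0.39737915 0.17785253 0.231     ]
(array([6.26, 0.  , 0.  ]), array([ 0.1   ,  0.2995, -0.3632]))
```

Call:
move_arm(increments=[0.3,0,0,0.0,0.013,-0.016,0.087,0.8,0,0,0.0,0.035,-0.042,0.087,1.3,0,0,0.0,0.06,-0.073,0.087,1.8,0,0,0.0,0.085,-0.103,0.087,2.3,0,0,0.01,0.11,-0.133,0.087,2.8,0,0,0.02,0.135,-0.164,0.087,3.5,0,0,0.03,0.165,-0.2,0.087,4.1,0,0,0.04,0.195,-0.236,0.087,4.7,0,0,0.05,0.225,-0.273,0.087,5.3,0,0,0.06,0.255,-0.309,0.087,5.9,0,0,0.08,0.28,-0.34,0.087,6.26,0,0,0.1,0.2995,-0.3632,0.087])

```text
time_s: 2.1
tcp_pos: [0.5805, -0.2372, 0.1412]
ee_rot: [[0.002, -0.545, -0.838], [-0.001, -0.838, 0.545], [-1.0, -0.001, -0.002]]
wrist_force: [1.2, 0.6, 1.2]
gripper_width: 1.001
```

Run:
```python
from h import *
print(r.sense()['tcp_pos'])
for n in("side","top"): cv2.imwrite(f"pics/{n}1.png",r.capture(n)[:,:,::-1])
a=overlay("side","pics/side1.png",[],290,190,120,150,4)
b=overlay("top","pics/top1.png",[],300,150,100,120,4)
o=np.zeros((600,800,3),np.uint8);o[:600,:400]=a[:600,:400];o[:480,400:800]=b[:,:400];cv2.imwrite("pics/z2.png",o)
s=r.sense();print(s['tcp_pos'],s['ee_rot'],s['joints'])
```

```text
[ 0.58054077 -0.23724441  0.14119676]
[ 0.57809042 -0.23855412  0.13520293] [[-0.00848289 -0.54958301 -0.83539605]
 [ 0.00159806 -0.83543249  0.54959075]
 [-0.99996274  0.00332711  0.00796515]] [-7.63211570e+00  2.67753835e+01 -6.46398758e+00 -3.11498211e-02
 -5.72545278e+01  6.43096997e+01]
```

View pics/z2.png

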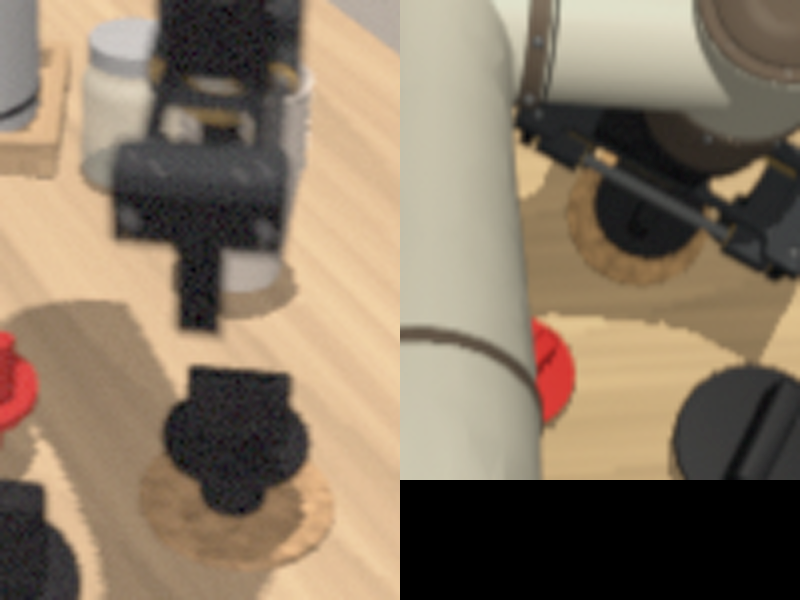

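Call:
move_arm(increments=[0,0,0,0,0,0,0.087,0,0,0,0,0,0,0.087])

```text
time_s: 2.37
tcp_pos: [0.5791, -0.2347, 0.1409]
ee_rot: [[-0.001, -0.544, -0.839], [0.0, -0.839, 0.544], [-1.0, 0.0, 0.001]]
wrist_force: [0.5, 0.5, -0.0]
gripper_width: 1.002
```

Run:
```python
from h import *
print(inc((.5791,-.2347,.1409),-122.96,(.586,-.254,.063),-123))
```

```text
(array([0.04, 0.  , 0.  ]), array([ 0.0779,  0.0124, -0.0163]))
```

Call:
move_arm(increments=[0,0,0,0,0.006,-0.008,0.087,0,0,0,0.01,0.0124,-0.0163,0.087,0,0,0,0.022,0.0124,-0.0163,0.087,0,0,0,0.034,0.0124,-0.0163,0.087,0,0,0,0.046,0.0124,-0.0163,0.087,0,0,0,0.058,0.0124,-0.0163,0.087,0,0,0,0.068,0.0124,-0.0163,0.087,0,0,0,0.074,0.0124,-0.0163,0.087,0,0,0,0.0779,0.0124,-0.0163,0.087,0,0,0,0.0779,0.0124,-0.0163,0.087])

```text
time_s: 3.2
tcp_pos: [0.5859, -0.2539, 0.0622]
ee_rot: [[-0.002, -0.544, -0.839], [0.0, -0.839, 0.544], [-1.0, 0.001, 0.001]]
wrist_force: [0.2, 0.5, -0.2]
gripper_width: 1.003
```

Run:
```python
from h import *
for n in("side","top"): cv2.imwrite(f"pics/{n}2.png",r.capture(n)[:,:,::-1])
a=overlay("side","pics/side2.png",[],310,230,80,100,5)
b=overlay("top","pics/top2.png",[],320,160,80,80,5)
o=np.zeros((500,800,3),np.uint8);o[:500,:400]=a;o[:400,400:800]=b;cv2.imwrite("pics/z3.png",o)
s=r.sense();print(s['tcp_pos'],s['wrist_force'],s['joints'])
```

```text
[ 0.58662972 -0.25416217  0.06354541] [-0.23577757  0.9356235   0.23058158] [-8.94402270e+00  3.21479518e+01 -8.88654030e+00  1.75092462e-02
 -4.89229302e+01  6.59626715e+01]
```

View pics/z3.png

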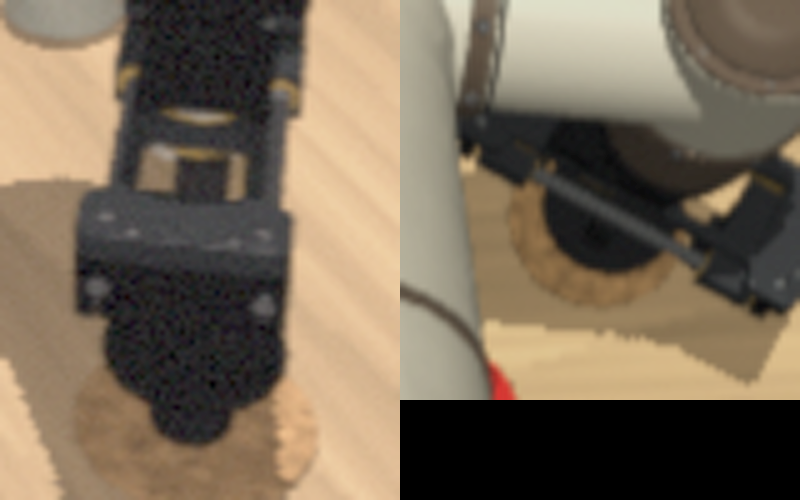

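Call:
move_arm(increments=[0,0,0,0,0,0,0.05,0,0,0,0,0,0,0.03,0,0,0,0,0,0,0.02,0,0,0,0,0,0,0.01,0,0,0,0,0,0,0.0,0,0,0,0,0,0,0.0,0,0,0,0,0,0,0.0,0,0,0,0,0,0,0.0])

```text
time_s: 3.97
tcp_pos: [0.5862, -0.2541, 0.0632]
ee_rot: [[-0.0, -0.544, -0.839], [-0.0, -0.839, 0.544], [-1.0, 0.0, 0.0]]
wrist_force: [-0.4, -0.5, 0.5]
gripper_width: 0.48
```

Call:
move_arm(increments=[0,0,0,0,0,0,0.0,0,0,0,0,0,0,0.0,0,0,0,0,0,0,0.0,0,0,0,0,0,0,0.0,0,0,0,0,0,0,0.0,0,0,0,0,0,0,0.0,0,0,0,0,0,0,0.0,0,0,0,0,0,0,0.0])

```text
time_s: 4.63
tcp_pos: [0.5863, -0.254, 0.0631]
ee_rot: [[-0.0, -0.544, -0.839], [0.0, -0.839, 0.544], [-1.0, -0.0, 0.0]]
wrist_force: [1.0, -1.0, -1.0]
gripper_width: 0.164
```

Call:
move_arm(increments=[0,0,0,-0.004,0,0,0.0,0,0,0,-0.012,0,0,0.0,0,0,0,-0.03,0,0,0.0,0,0,0,-0.055,0,0,0.0,0,0,0,-0.08,0,0,0.0,0,0,0,-0.105,0,0,0.0,0,0,0,-0.13,0,0,0.0,0,0,0,-0.155,0,0,0.0,0,0,0,-0.18,0,0,0.0,0,0,0,-0.205,0,0,0.0,0,0,0,-0.225,0,0,0.0,0,0,0,-0.237,0,0,0.0])

```text
time_s: 5.63
tcp_pos: [0.5866, -0.2544, 0.3043]
ee_rot: [[0.005, -0.544, -0.839], [-0.002, -0.839, 0.544], [-1.0, -0.001, -0.005]]
wrist_force: [1.4, 0.2, -2.4]
gripper_width: 0.159
```

Run:
```python
from h import *
for n in("side","top"): cv2.imwrite(f"pics/{n}3.png",r.capture(n)[:,:,::-1])
s=r.sense();print(s['time_s'],s['tcp_pos'],s['wrist_force'],s['moment'],s['gripper_width'],s['joints'],s['ee_rot'])
p=proj("side",[s['tcp_pos']])[0];x,y=int(p[0]-50),int(p[1]-40)
T=s['tcp_pos'];S=[(l,(0,255,255)) for l in stopper_lines(T[:2],-33,T[2]-.057)]
cv2.imwrite("pics/z4.png",np.hstack([overlay("side","pics/side3.png",[],x,y,100,100,4),overlay("side","pics/side3.png",S,x,y,100,100,4)]))
```

```text
5.7333 [ 0.58701329 -0.2544916   0.30394199] [ 0.1991101   0.83708708 -1.29816404] [ 0.00140158 -0.00608005 -0.02888858] 0.1567253471395867 [-8.95339698e+00  2.12084631e+01  9.58735051e+00  4.57730053e-02
 -7.80086377e+01  6.59575683e+01] [[ 0.00626174 -0.54443487 -0.83877975]
 [-0.00177764 -0.83880093  0.54443535]
 [-0.99997882 -0.00191806 -0.00622016]]
```

View pics/z4.png

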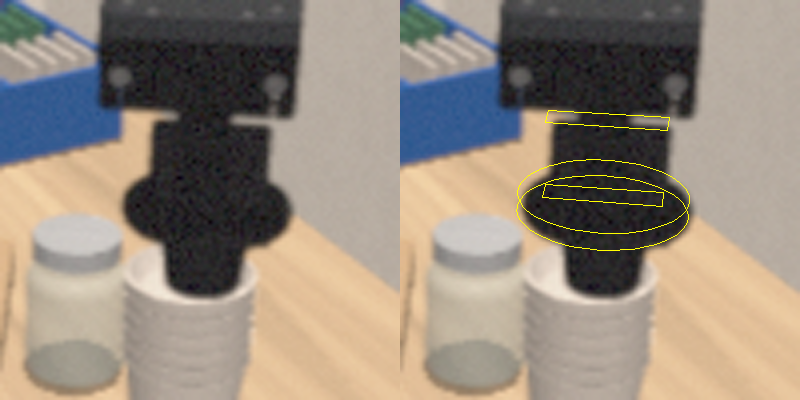

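Run:
```python
from h import *
print(inc((.586,-.254,.3),-122.96,(.602,.182,.3),-115))
```

```text
(array([-7.96,  0.  ,  0.  ]), array([ 0.    , -0.3745,  0.2238]))
```

Call:
move_arm(increments=[-0.2,0,0,0,-0.008,0.005,0,-0.5,0,0,0,-0.024,0.0143,0,-1,0,0,0,-0.047,0.028,0,-1.5,0,0,0,-0.072,0.043,0,-2,0,0,0,-0.097,0.058,0,-2.6,0,0,0,-0.122,0.073,0,-3.1,0,0,0,-0.147,0.088,0,-3.6,0,0,0,-0.172,0.103,0,-4.2,0,0,0,-0.197,0.1177,0,-4.7,0,0,0,-0.222,0.1327,0,-5.2,0,0,0,-0.247,0.1476,0,-5.5,0,0,0,-0.26,0.1554,0])

```text
time_s: 6.73
tcp_pos: [0.5963, 0.0518, 0.2982]
ee_rot: [[-0.003, -0.459, -0.888], [0.0, -0.888, 0.459], [-1.0, 0.002, 0.003]]
wrist_force: [-0.7, -0.5, -1.0]
gripper_width: 0.161
```

Run:
```python
from h import *
s=r.sense();print(s['tcp_pos'],s['joints'])
p=np.array((.586,-.254,.3))+toolR(-122.96)@[0,-.26,.1554];print(p)
print(inc(p,-117.46,(.602,.182,.3),-115))
```

```text
[0.59628544 0.05184406 0.2982132 ] [ 2.04170244e+01  1.73921837e+01  3.28603096e+00 -7.36744488e-02
 -7.60808091e+01  4.22848194e+01]
[0.59706542 0.04869905 0.3       ]
(array([-2.46,  0.  ,  0.  ]), array([ 0.    , -0.1206,  0.0571]))
```

Call:
move_arm(increments=[-0.2,0,0,0,-0.008,0.0038,0,-0.5,0,0,0,-0.024,0.0114,0,-0.9,0,0,0,-0.044,0.021,0,-1.4,0,0,0,-0.066,0.031,0,-1.8,0,0,0,-0.086,0.041,0,-2.1,0,0,0,-0.104,0.049,0,-2.4,0,0,0,-0.116,0.055,0,-2.46,0,0,0,-0.1206,0.0571,0,-2.46,0,0,0,-0.1206,0.0571,0,-2.46,0,0,0,-0.1206,0.0571,0])

```text
time_s: 7.57
tcp_pos: [0.6023, 0.1812, 0.2999]
ee_rot: [[-0.001, -0.424, -0.906], [-0.001, -0.906, 0.424], [-1.0, 0.001, 0.0]]
wrist_force: [0.4, -1.3, -1.3]
gripper_width: 0.156
```

Run:
```python
from h import *
for n in("side","top"): cv2.imwrite(f"pics/{n}4.png",r.capture(n)[:,:,::-1])
s=r.sense();print(s['time_s'],s['tcp_pos'],s['wrist_force'],s['joints'],s['ee_rot'])
T=s['tcp_pos'];S=[(l,(0,255,255)) for l in stopper_lines(T[:2],-25,T[2]-.057)]+[(circ((.602,.182),.0365,.2),(0,0,255)),(circ(T,.017,T[2]-.057),(255,0,255))]
x,y=235,80
cv2.imwrite("pics/z5.png",np.hstack([overlay("side","pics/side4.png",[],x,y,80,110,5),overlay("side","pics/side4.png",S,x,y,80,110,5)]))
x,y=150,130
cv2.imwrite("pics/z6.png",np.hstack([overlay("top","pics/top4.png",[],x,y,80,100,5),overlay("top","pics/top4.png",S,x,y,80,100,5)]))
```

```text
7.6667 [0.60244243 0.18080217 0.30029802] [ 0.85753548 -0.20210533 -1.09664371] [ 3.14281567e+01  2.03723910e+01  7.85293807e+00  1.05101465e-02
 -7.74985500e+01  3.34687314e+01] [[-1.74730636e-04 -4.24212592e-01 -9.05562613e-01]
 [-3.16651579e-04 -9.05562558e-01  4.24212627e-01]
 [-9.99999935e-01  3.60870773e-04  2.39019344e-05]]
```

View pics/z5.png

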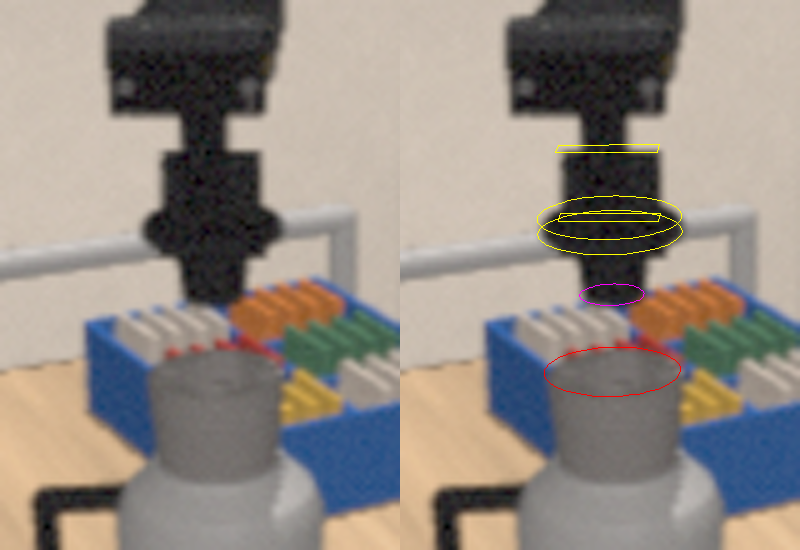

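View pics/z6.png

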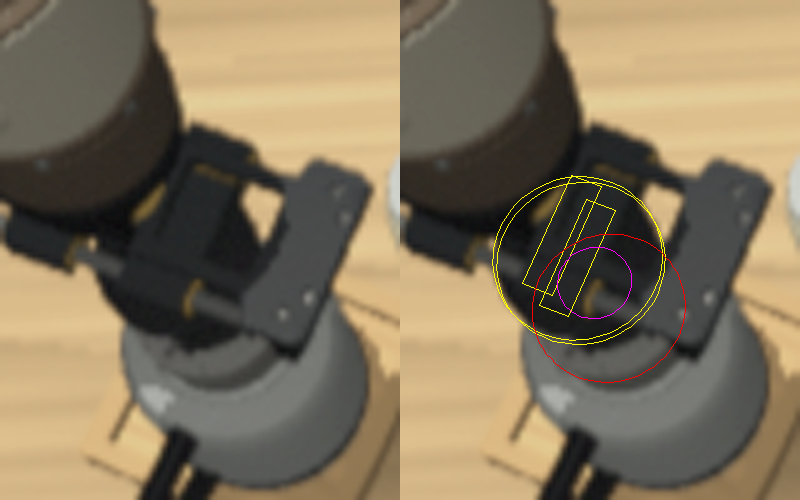

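Run:
```python
from h import *
im=cv2.imread("pics/top0.png")
def rect(c,z=.2,half=.05,N=400):
    g=np.linspace(-half,half,N);X=np.array([[c[0]-a,c[1]-b,z] for a in g for b in g])  # up=+x, left=+y
    p=proj("top",X).astype(np.float32).reshape(N,N,2);return cv2.remap(im,p[...,0],p[...,1],cv2.INTER_CUBIC)
a=rect((.602,.182));b=a.copy();c=np.array((.602,.182))
for cc,ph,col in((c,-25,(0,0,255)),(c+[.0015,.0015],-20,(0,255,255))):
  for l in flask_lines(cc,ph):
    q=np.c_[(.05-(l[:,1]-.182))/.1*399, (.05-(l[:,0]-.602))/.1*399]
    q[:,0]=( -(l[:,1]-.182)+.05)/.1*399
    cv2.polylines(b,[np.round(q).astype(int)],False,col,1)
cv2.imwrite("pics/z7.png",np.hstack([a,b]))
```

```text
(no output)
```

View pics/z7.png

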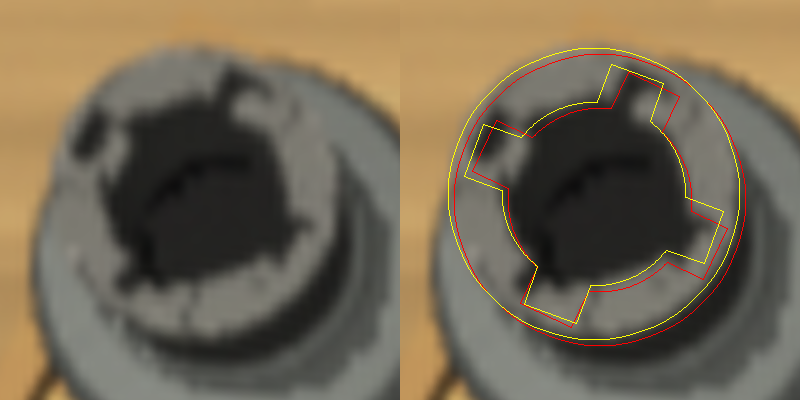

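Run:
```python
from h import *
im=cv2.imread("pics/top0.png")
def rect(c,z=.2,half=.05,N=400):
    g=np.linspace(-half,half,N);X=np.array([[c[0]-a,c[1]-b,z] for a in g for b in g])
    p=proj("top",X).astype(np.float32).reshape(N,N,2);return cv2.remap(im,p[...,0],p[...,1],cv2.INTER_CUBIC)
a=rect((.602,.182));a=np.clip(255*(a/255.)**.6,0,255).astype(np.uint8);out=[]
for cc,ph in(((.6035,.183),-29),((.6035,.183),-34)):
  b=a.copy()
  for l in flask_lines(np.array(cc),ph):
    q=np.c_[(.05-(l[:,1]-.182))/.1*399, (.05-(l[:,0]-.602))/.1*399]
    cv2.polylines(b,[np.round(q).astype(int)],False,(0,255,255),1)
  out.append(b)
cv2.imwrite("pics/z8.png",np.hstack(out))
```

```text
(no output)
```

View pics/z8.png

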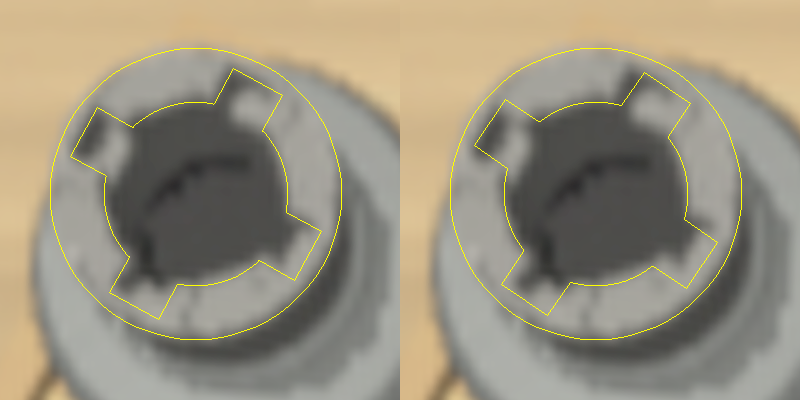

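Run:
```python
from h import *
im=cv2.imread("pics/top4.png");c0=np.array((.6024,.181));zz=.3003-.057+.042
def rect(c,z,half=.05,N=400):
    g=np.linspace(-half,half,N);X=np.array([[c[0]-a,c[1]-b,z] for a in g for b in g])
    p=proj("top",X).astype(np.float32).reshape(N,N,2);return cv2.remap(im,p[...,0],p[...,1],cv2.INTER_CUBIC)
a=rect(c0,zz);a=np.clip(255*(a/255.)**.5,0,255).astype(np.uint8);b=a.copy()
l=circ(c0,.0375,zz);q=np.c_[(.05-(l[:,1]-c0[1]))/.1*399, (.05-(l[:,0]-c0[0]))/.1*399]
cv2.polylines(b,[np.round(q).astype(int)],False,(0,255,255),1)
cv2.imwrite("pics/z9.png",np.hstack([a,b]))
```

```text
(no output)
```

View pics/z9.png

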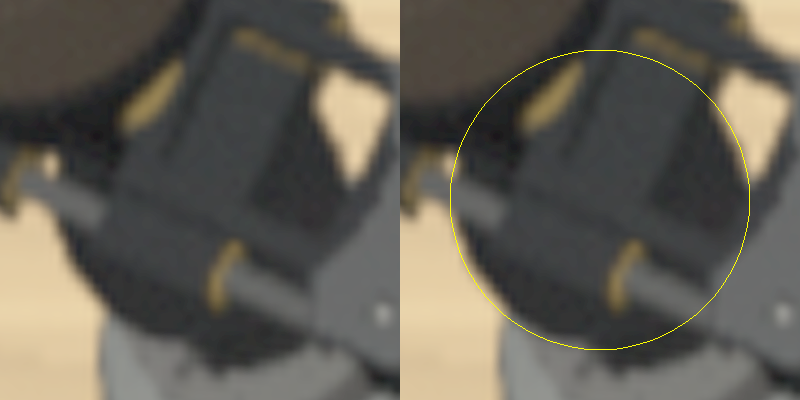

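Run:
```python
from h import *
print(inc((.6024,.1809,.3002),-115,(.6035,.184,.242),-118.5))
```

```text
(array([3.5, 0. , 0. ]), array([ 0.0582, -0.0033,  0.0003]))
```

Call:
move_arm(increments=[0.6,0,0,0.003,-0.001,0,0,1.6,0,0,0.009,-0.002,0,0,2.8,0,0,0.016,-0.0033,0.0003,0,3.5,0,0,0.023,-0.0033,0.0003,0,3.5,0,0,0.03,-0.0033,0.0003,0,3.5,0,0,0.037,-0.0033,0.0003,0,3.5,0,0,0.044,-0.0033,0.0003,0,3.5,0,0,0.05,-0.0033,0.0003,0,3.5,0,0,0.055,-0.0033,0.0003,0,3.5,0,0,0.0582,-0.0033,0.0003,0,3.5,0,0,0.0582,-0.0033,0.0003,0])

```text
time_s: 8.58
tcp_pos: [0.6033, 0.1849, 0.2411]
ee_rot: [[-0.001, -0.478, -0.879], [-0.001, -0.879, 0.478], [-1.0, 0.001, 0.001]]
wrist_force: [0.4, 0.2, -2.2]
gripper_width: 0.16
```

Run:
```python
from h import *
for n in("side","top"): cv2.imwrite(f"pics/{n}5.png",r.capture(n)[:,:,::-1])
s=r.sense();print(s['time_s'],s['tcp_pos'],s['wrist_force'],s['moment'],s['gripper_width'])
T=s['tcp_pos'];S=[(l,(0,255,255)) for l in stopper_lines(T[:2],-28.5,T[2]-.057)]+[(circ((.6035,.183),.0365,.2),(0,0,255))]
x,y=235,90
cv2.imwrite("pics/z10.png",np.hstack([overlay("side","pics/side5.png",[],x,y,80,110,5),overlay("side","pics/side5.png",S,x,y,80,110,5)]))
x,y=150,130
cv2.imwrite("pics/z11.png",np.hstack([overlay("top","pics/top5.png",[],x,y,80,100,5),overlay("top","pics/top5.png",S,x,y,80,100,5)]))
```

```text
8.6833 [0.60378116 0.18513929 0.24218685] [ 0.54914886 -0.21240303 -0.751095  ] [-0.01220318 -0.01210098 -0.0071699 ] 0.15863397941308258
```

View pics/z10.png

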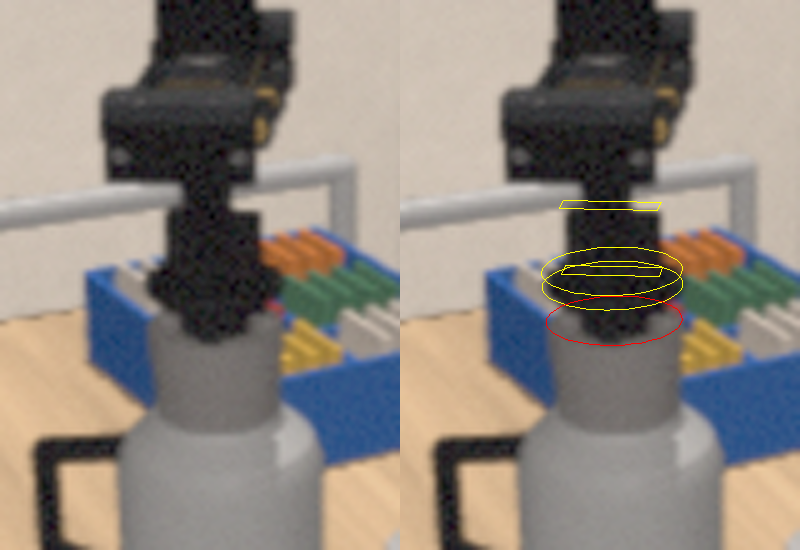

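View pics/z11.png

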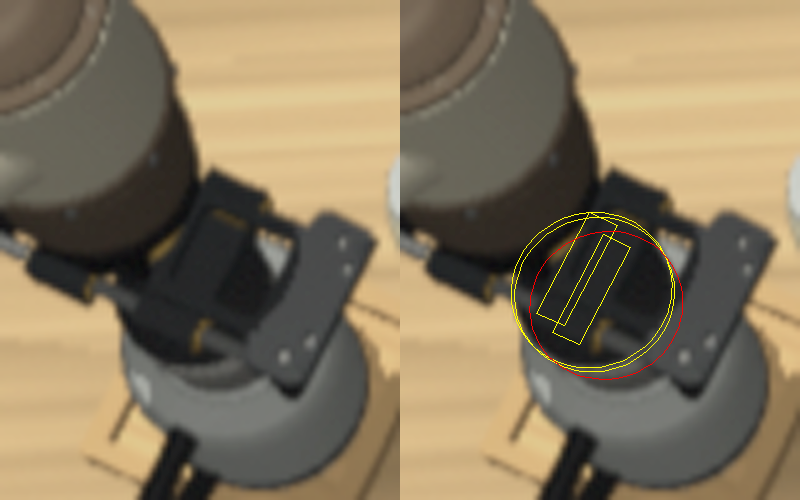

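Call:
move_arm(increments=[0,0,0,0.002,0,0,0,0,0,0,0.004,0,0,0,0,0,0,0.006,0,0,0,0,0,0,0.0075,0,0,0,0,0,0,0.009,0,0,0,0,0,0,0.01,0,0,0,0,0,0,0.01,0,0,0])

```text
time_s: 9.27
tcp_pos: [0.6035, 0.185, 0.2317]
ee_rot: [[-0.001, -0.478, -0.879], [-0.0, -0.879, 0.478], [-1.0, 0.0, 0.0]]
wrist_force: [-0.1, -0.5, -1.7]
gripper_width: 0.158
```

Call:
move_arm(increments=[0,0,0,0.001,0,0,0,0,0,0,0.002,0,0,0,0,0,0,0.003,0,0,0,0,0,0,0.004,0,0,0,0,0,0,0.005,0,0,0,0,0,0,0.006,0,0,0,0,0,0,0.006,0,0,0])

```text
time_s: 9.85
tcp_pos: [0.6035, 0.185, 0.2257]
ee_rot: [[-0.0, -0.478, -0.879], [-0.0, -0.879, 0.478], [-1.0, 0.0, 0.0]]
wrist_force: [-0.4, -0.3, -1.5]
gripper_width: 0.157
```

Still no contact at z 0.2257. That is well below the height where the lugs would rest on the rim, so they are in the slots. I'll go on to touchdown.

Call:
move_arm(increments=[0,0,0,0.0007,0,0,0,0,0,0,0.0014,0,0,0,0,0,0,0.002,0,0,0,0,0,0,0.0025,0,0,0,0,0,0,0.003,0,0,0,0,0,0,0.003,0,0,0])

```text
time_s: 10.35
tcp_pos: [0.6036, 0.1851, 0.2233]
ee_rot: [[0.0, -0.478, -0.879], [-0.0, -0.879, 0.478], [-1.0, -0.0, -0.0]]
wrist_force: [-0.4, -0.2, -1.5]
gripper_width: 0.16
```

Call:
move_arm(increments=[0,0,0,0.0005,0,0,0,0,0,0,0.001,0,0,0,0,0,0,0.0015,0,0,0,0,0,0,0.002,0,0,0,0,0,0,0.002,0,0,0])

```text
time_s: 10.77
tcp_pos: [0.6036, 0.1851, 0.2231]
ee_rot: [[0.001, -0.477, -0.879], [0.0, -0.879, 0.477], [-1.0, -0.001, -0.001]]
wrist_force: [-3.7, 1.4, 7.0]
gripper_width: 0.16
```

Run:
```python
from h import *
for n in("side",): cv2.imwrite(f"pics/{n}6.png",r.capture(n)[:,:,::-1])
s=r.sense();print(s['time_s'],s['tcp_pos'],s['wrist_force'],s['moment'],s['gripper_width'])
T=s['tcp_pos'];S=[(l,(0,255,255)) for l in stopper_lines(T[:2],-28.5,T[2]-.057)]+[(circ((.6035,.183),.0365,.2),(0,0,255))]
x,y=235,90
cv2.imwrite("pics/z12.png",np.hstack([overlay("side","pics/side6.png",[],x,y,80,110,5),overlay("side","pics/side6.png",S,x,y,80,110,5)]))
```

```text
10.8167 [0.60357706 0.18515499 0.22309994] [-5.05453823 -0.34519367  6.8143219 ] [-0.00788368  1.19777715 -0.05487388] 0.1630313770934382
```

View pics/z12.png

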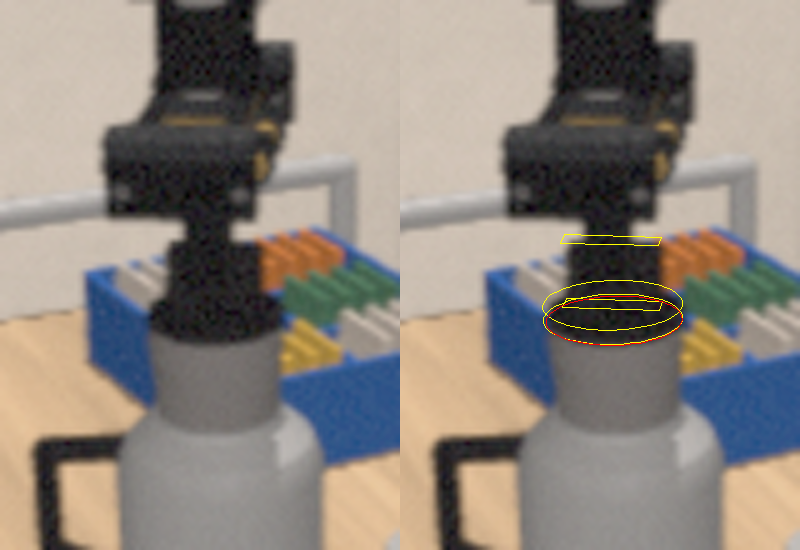

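Call:
move_arm(increments=[0,0,0,-0.001,0,0,0,0,0,0,-0.0015,0,0,0,0,0,0,-0.0015,0,0,0.01,0,0,0,-0.0015,0,0,0.02,0,0,0,-0.0015,0,0,0.03,0,0,0,-0.0015,0,0,0.04,0,0,0,-0.0015,0,0,0.05,0,0,0,-0.0015,0,0,0.05,0,0,0,-0.0015,0,0,0.05,0,0,0,-0.0015,0,0,0.05])

```text
time_s: 11.65
tcp_pos: [0.6037, 0.1851, 0.2224]
ee_rot: [[-0.0, -0.478, -0.879], [-0.0, -0.879, 0.478], [-1.0, 0.0, 0.0]]
wrist_force: [0.2, 0.4, -0.2]
gripper_width: 0.548
```

Released, and the wrist force is about zero. Next I'll go straight up and clear of the flask so I can look.

Call:
move_arm(increments=[0,0,0,-0.003,0,0,0.055,0,0,0,-0.01,0,0,0.055,0,0,0,-0.02,0,0,0.055,0,0,0,-0.035,0,0,0.055,0,0,0,-0.05,0,0,0.055,0,0,0,-0.07,0,0,0.055,0,0,0,-0.09,0,0,0.055,0,0,0,-0.11,0,0,0.055,0,0,0,-0.12,0.02,-0.01,0.055,0,0,0,-0.12,0.045,-0.025,0.055,0,0,0,-0.12,0.07,-0.04,0.055,0,0,0,-0.12,0.095,-0.05,0.055])

```text
time_s: 12.65
tcp_pos: [0.6025, 0.0766, 0.3441]
ee_rot: [[0.002, -0.477, -0.879], [0.001, -0.879, 0.477], [-1.0, -0.002, -0.002]]
wrist_force: [0.4, 0.7, -0.1]
gripper_width: 0.632
```

Call:
move_arm(increments=[0,0,0,0,0.03,-0.01,0.055,0,0,0,0,0.06,-0.02,0.055,0,0,0,0,0.09,-0.03,0.055,0,0,0,0,0.12,-0.04,0.055,0,0,0,0,0.14,-0.045,0.055,0,0,0,0,0.15,-0.05,0.055])

```text
time_s: 13.15
tcp_pos: [0.5737, -0.0803, 0.3444]
ee_rot: [[0.002, -0.48, -0.878], [-0.0, -0.878, 0.48], [-1.0, -0.001, -0.002]]
wrist_force: [-0.3, 0.5, 1.0]
gripper_width: 0.631
```

Run:
```python
from h import *
for n in("side","top"): cv2.imwrite(f"pics/{n}7.png",r.capture(n)[:,:,::-1])
s=r.sense();print(s['time_s'],s['tcp_pos'],s['wrist_force'],s['gripper_width'])
S=[(l,(0,255,255)) for l in stopper_lines(np.array((.6035,.184)),-28.5,.166)]
ims=[overlay("side","pics/side7.png",q,245,125,66,50,6) for q in([],S)]+[overlay("top","pics/top7.png",q,165,160,66,50,6) for q in([],S)]
sheet(ims,"pics/z13.png")
```

```text
13.25 [ 0.57447559 -0.07936611  0.3437148 ] [-0.21915443  0.67345731 -0.73795437] 0.6318448099406652
```

View pics/z13.png

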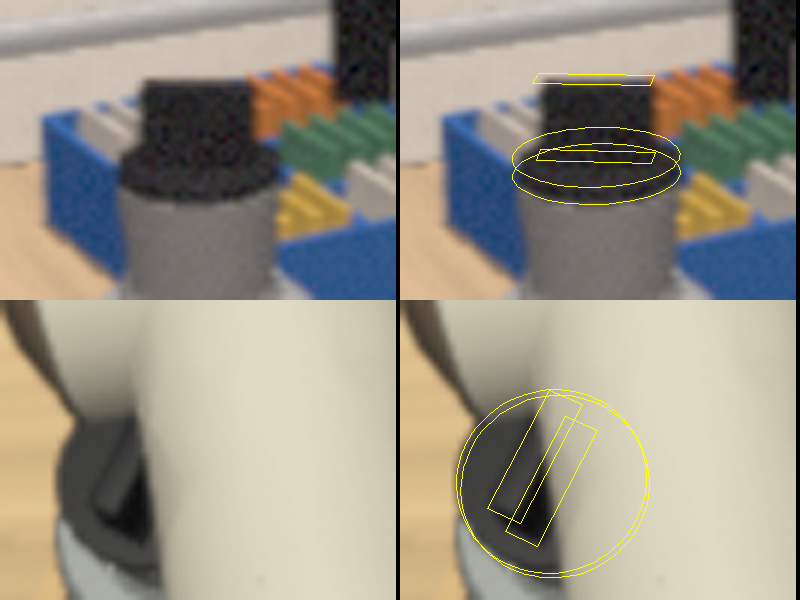

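View pics/top7.png

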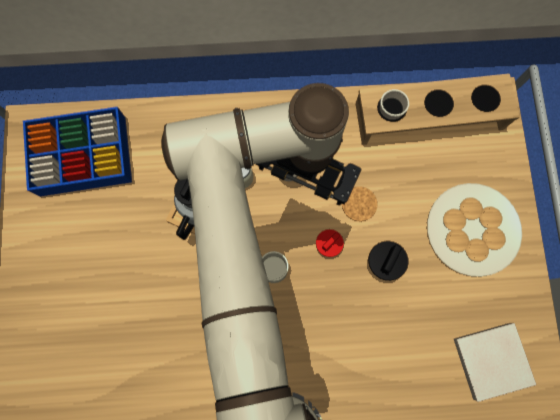

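Call:
move_arm(increments=[0,0,0,0,0.03,-0.01,0.055,0,0,0,0,0.06,-0.02,0.055,0,0,0,0,0.09,-0.03,0.055,0,0,0,0,0.12,-0.04,0.055,0,0,0,0,0.15,-0.05,0.055,0,0,0,0,0.18,-0.06,0.055,0,0,0,0,0.2,-0.07,0.055,0,0,0,0,0.21,-0.07,0.055,0,0,0,0,0.21,-0.07,0.055])

```text
time_s: 14.0
tcp_pos: [0.5356, -0.2966, 0.3423]
ee_rot: [[-0.0, -0.479, -0.878], [0.0, -0.878, 0.479], [-1.0, 0.0, 0.0]]
wrist_force: [0.4, 0.8, 1.0]
gripper_width: 0.634
```

Run:
```python
from h import *
cv2.imwrite("pics/top8.png",r.capture("top")[:,:,::-1])
s=r.sense();print(s['time_s'],s['tcp_pos'],s['wrist_force'],s['gripper_width'])
S=[(l,(0,255,255)) for l in stopper_lines(np.array((.6035,.184)),-28.5,.166)]
a=overlay("top","pics/top8.png",[],160,130,160,120,5);b=overlay("top","pics/top8.png",S,165,165,60,50,6)
cv2.imwrite("pics/z14.png",a);cv2.imwrite("pics/z15.png",b)
```

```text
14.05 [ 0.53591278 -0.29553647  0.34246284] [-0.52504564 -0.45640769 -0.0940796 ] 0.6288874012576853
```

View pics/z14.png

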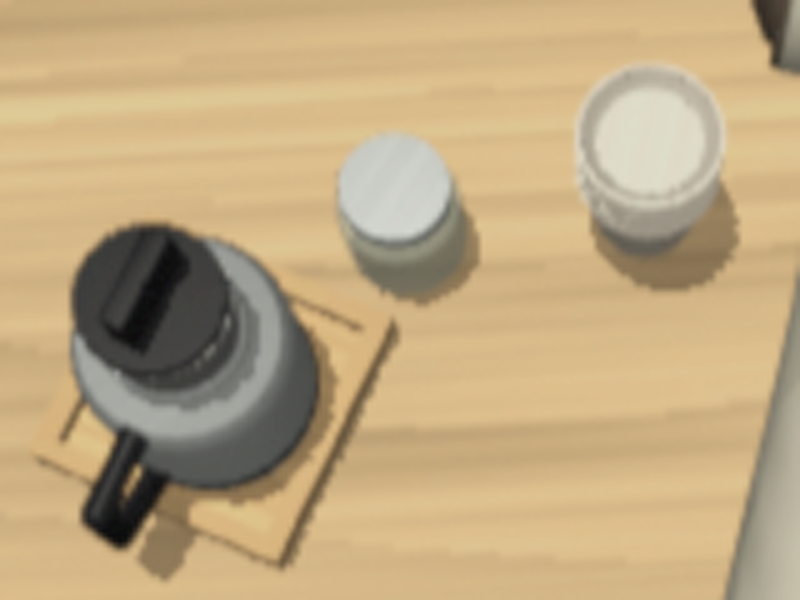

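View pics/z15.png

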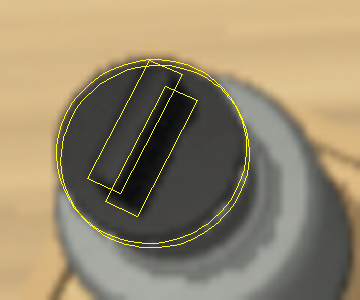

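The stopper's outline in the top view matches the seated model, with its centre within about 1 mm of the estimated mouth. The cups and jar are where they stood. I'm handing in the job.

```bash
python3 -c "
from station import r
print(r.finish_job()); print(r.sense()['time_s'])"
```

```text
the job is handed in; nothing more can be done
None
the job is handed in; nothing more can be done
```

The flask is closed: the stopper sits in the neck with its flange on the rim. I let go, moved the arm clear and handed the job in at about 14 s; `finish_job()` reports no verdict.

**What I did:** I gripped the small black stopper by its wing, with the fingers stopping at about 14 mm, and lifted it off the coaster. I lined it up with the slots, which I read from the top picture at about -28.5°. It went down in one pass, so I never had to turn it on the rim to feel for the slots.

**Last checks:**
- **Seating:** first contact, about 8 N, came at TCP z 0.223. That is the height expected for fully home, and 12 mm below where the lugs would rest on the rim.
- **Pose:** after release both views show the flange flush and level on the collar. The outline fits the seated model, with the axis about 1 mm from my estimate of the mouth centre.
- **Contact:** the wrist force after release was about zero, and the arm hung in free air.
- **Bystanders:** the cups and sugar jar are where they stood. The mug looked unmoved in the earlier full top view, and nothing went near it.

**What disagreed:** in the first stopper measurement the side and top views differed by about 3 mm, and at the flask by 1–2 mm. That is roughly the stated calibration error, and it caused no trouble with the grasp or the insertion. At contact I also saw about 5 N sideways and a 1.2 N m moment, which was gone once I released.

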